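Reference shot, then hold the model in the scan corner

ROBOT

A 6-joint arm with a two-finger parallel gripper is mounted at the origin on a cart in front of the work surface, level with it; the furniture and walls round the work are solid. World frame = base frame: x ahead of the robot, y to its left, z up, the work surface at z = 0. Lengths are in m, angles in rad, forces in N, time in s.
With the tool pointing down it reaches from about 0.35 to 0.975 m from the base axis. Payload 4.9 kg.
Tool frame: the origin (TCP) lies at the very end of the fingers, on their centre line; the grasp point (between the pads) lies 19 mm behind it; z points along the fingers, y is the line along which they close (so a half turn about z gives the same grasp; the last joint's range is limited). The gripper opens to 85 mm and grips with 20 to 120 N. Pads are 22 mm wide; open, the fingers measure 114 mm over their backs; the gripper's body (76 mm by 85 mm) begins 54 mm behind the grasp point. The pads swing forward as they close: fully open they stand 13 mm farther back than shut.
Start: joints at [-1.276, 0.053, 1.613, -0, 1.476, -0.119], TCP at [0.251, -0.572, 0.231] pointing down, gripper open.
Joint ranges: [-3.01, 3.01], [-1.01, 2.22], [0.06, 2.58], [-1.02, 4.17], [0.09, 2.62], [-3.14, 3.14]. Speed limits (rad/s): [2.57, 2.57, 3.14, 3.14, 3.14, 3.14].

INTERFACE

Orientations are given as a rotation vector (axis times angle).
In Python, from station import ctrl, imaging gives the robot as it stands.
- The arm moves only by the tool play_rows, never from a script. Its argument "series" is a list of rows, each a list of 3 entries, a list of its own where there are three numbers: the opening, from 0 (shut) to 1 (fully open), then the shift along the tool's x, y, z each as a share of 0.05 m, from -1 to 1, then the turn, a rotation vector about the tool's x, y, z each as a share of 8 degrees, from -1 to 1. In form: [[grip, [dx, dy, dz], [ax, ay, az]], ...]. A call has 1 to 8 rows; each row shifts and turns the commanded pose from where the row before left it, along the tool's axes as they then stand; what a row does not reach is not made up. A row lasts 1/8 s, in which the tool goes at most 62.5 mm and 10.7 degrees, less where a joint would pass 70% of its speed; a pose out of reach is approached as far as the arm can. A call with a number of a shift or a turn outside -1 to 1 is refused whole. A call with a gripper value outside its range is refused whole. The fingers move at their own pace and stop on an object; "force" is the grip in N (left out, the last holds). Time passes only in rows, so rows that do not move let the fingers close. It gives the time, the measured TCP pose, the force, the opening and the grip force at its end, in the units of the state.
- ctrl.get_obs(): the state, without advancing time (a new reading comes with each control period).
- imaging.get_image(name): name is "scene" or "side" or "wrist"; returns a dict with "color" (400x640x3 uint8, blue, green, red), "fx", "fy", "cx", "cy" (pixels), "extrinsics" (4x4, takes a point from world to camera coordinates); the wrist camera has in their place "hand_eye" (4x4, takes a point from camera to tool coordinates, whose origin is the TCP and whose axes are the flange's). Camera axes: x right, y down, z forward; pixel columns grow to the right and rows downward; lengths in m; the calibration is good to about 2 mm. A picture is of the moment at which its call begins: read the wrist's pose just before it. There is no depth.
- ctrl.finish_job(): hands the job in; it is judged then, once.
The state is a dict: "t": time; "q": joint angles; "dq": joint speeds; "effort": joint torques, N m; "tool_pos": TCP position; "tool_rot": TCP orientation; "contact_force": force on the tool from outside, world axes, zero at the start; "wrist_torque": the same for the moment, N m; "opening": finger opening in m; "grip_force": force on a finger pad.
Only numpy, scipy, OpenCV 4.12 (cv2) and the standard library are available. Lean on these libraries where they do the work, as an engineer would, in place of code of your own. Each camera call takes 0.05 s, during which the arm holds its last target. There are 200 camera calls.

TASK

Take the scanner's reference shot of the empty stage: with the model carrier still away from the stage, squeeze the trigger of the clamped scanner fully against its grip and let it spring back. Then set the carrier (the plaster cast on a stepped metal block) flat on the stage, push it into the corner so that a long side of its base plate lies flush against the far fence (the one away from the robot) and a short side against the left-hand side fence, both at once, and finish while still pressing it there with the gripper; do not let go. Leave the other loose things where they are.

Things in the scene. Friction and masses are not known exactly. Their poses are not given: they have to be found in the camera images.
- stage: Scan stage, a fixed steel plate 150 (x) x 160 (y) x 8 mm on the worktop; origin under its centre, z up. Two dark steel fences 8 mm high stand on it and form an inside corner on its +x and +y sides; the -x and -y sides are open. The ground metal faces of stage, fences and base plate are slippery (friction about 0.25).
- far_fence: Far fence, a dark steel bar 12 (x) x 130 (y) x 8 mm (z) on the stage; its inner face looks to the stage's -x, 55 mm from the stage's centre. Origin under the bar's centre, axes as the stage.
- side_fence: Side fence, a dark steel bar 100 (x) x 12 (y) x 8 mm (z) on the stage; its inner face looks to the stage's -y, 60 mm from the stage's centre. Origin under the bar's centre, axes as the stage.
- corner (a point): The inside corner where the planes of the two fences' inner faces meet, at the level of the stage's top (8 mm above the worktop); axes as the stage. A seated carrier has its origin 33 mm to -x and 40 mm to -y of it.
- carrier: Model carrier, loose, 0.3 kg: aluminium plate 66 (x) x 80 (y) x 12 mm, on it an aluminium grip block 54 (x) x 50 (y) mm from 12 to 30 mm above the origin, and on that a plaster cast 51 x 66 mm to 61 mm. Origin under the plate's centre, z up. Grip the block, fingers closing along x, tips just above the plate and so above the fences. Either end may go first.
- scanner: Pistol-grip scanner clamped on its side in a fixed bench cradle; it does not move. Origin on the worktop below the grip's centre line, 30 mm to -x of the barrel; z up. White barrel 50 x 144 x 52 mm along y, centred 55 mm to +x of the origin, top at z = 66 mm, nose to +y (towards the stage). The grey grip is a bar along x from the barrel to x = -78 mm, 28 mm wide in y (y = -14 to +14 mm), 24 to 56 mm above the worktop.
- trigger (a joint): The scanner's sprung trigger: 0 = released, 0.28 rad = squeezed to its stop. A black bar beside the grip's +y face, 62 mm long, 9 mm thick, 20 mm high (z = 30 to 50 mm), hinged about a vertical axis next to the barrel, 40 mm from trigger_pad; its free end swings to -y, towards the grip. It springs back by itself; about 2.5 N at the pad starts it and 10 N holds it at the stop.
- trigger_pad (a point): Point on the outer (+y) face of the trigger where a finger presses, 40 mm from the hinge and 40 mm above the worktop, moving with the trigger; 36 mm to +y of the grip's middle when released, 25 mm when fully squeezed.
- grip_back (a point): Point on the back (-y) face of the grip, straight opposite trigger_pad, 40 mm above the worktop: grip and trigger are squeezed together between these two points (50 mm apart released, 39 mm squeezed). Axes as the scanner.
- bare_cast: Bystander: a plaster cast without a plate, 51 x 66 x 31 mm, origin under its centre. Leave alone.
- bottle_small: Bystander: small dropper bottle, 33 mm across, 80 mm high, origin under its centre. Leave alone.
- pliers_loose: Bystander: pliers lying flat, 44 x 133 x 12 mm, origin under the centre. Leave alone.
- jar_small: Bystander: small screw-top jar, 37 mm across, 50 mm high, origin under its centre. Leave alone.
- wax_block: Bystander: flat wax strip 24 x 52 x 9 mm, origin under its centre. Leave alone.

How it is judged:
On the way, in this order (a step that is already met when the one before it is completed fails the run):
1. the trigger is squeezed fully while the carrier is away from the stage (value of joint trigger above 0.2 rad and horizontal distance between carrier and stage above 0.13 m), for 0.1 s.
2. the trigger has sprung back, the carrier still away from the stage (value of joint trigger below 0.04 rad and horizontal distance between carrier and stage above 0.13 m), for 0.1 s.
At the end, for the whole second after the job is handed in: Carrier flat on the stage (2 mm, 0.05 rad), long side along the far fence (0.05 rad), within 3 mm of the corner both ways, pressing each fence with over 1 N, the fingers on it with over 1 N, at rest; trigger released (x of carrier in the frame of corner between -0.036 and -0.03 m and y of carrier in the frame of corner between -0.043 and -0.037 m and z of carrier in the frame of corner between -0.002 and 0.002 m and angle between carrier's own z axis and vertical below 0.05 rad and angle between the x axis of carrier and the x axis of stage, either way round below 0.05 rad and contact force between carrier and far_fence above 1 N and contact force between carrier and side_fence above 1 N and contact force between the fingers and carrier above 1 N and linear speed of carrier below 0.02 m/s and value of joint trigger below 0.04 rad); the arm keeps its last pose, push and grip.
It fails at once if a loose bystander is moved by more than 2 cm (distance of any of bare_cast, bottle_small, pliers_loose, jar_small, wax_block from where it was at the start of the episode above 0.02 m).
It also fails if it takes over 61 s, if anything falls off the work surface, if the arm or the gripper's body presses on something with over 40 N, if the wrist force passes 120 N, or if a joint passes its speed limit or range.

## Working session

There is one attempt and no reset: what is moved stays moved. The work goes in short steps, Python scripts to look and compute and a tool call to move; the robot and the scene stay as the last step left them, time stands still between calls to the robot, and variables do not carry over. Pictures are saved under pics/ and viewed, at most 10 in all, crops included, and the job is handed in when it is done.

Besides the shell and the picture viewer there is one more tool, called after "Request:" as a command line: name --argument value ..., lists and objects as JSON in quotes. play_rows: Moves the arm, as the interface text tells. Shift numbers are shares of 0.05 m and turn numbers shares of 8 degrees, none past 1 either way. Its arguments: {"type":"object","properties":{"series":{"type":"array"},"force":{"type":"number"}},"required":["series"]}

```bash
ls; mkdir -p pics; cat > h.py <<'E'
import numpy as np, cv2
from scipy.spatial.transform import Rotation as R
from station import ctrl, imaging
def cam(name):
    o=ctrl.get_obs(); im=imaging.get_image(name)
    if name=="wrist":
        T=np.eye(4);T[:3,:3]=R.from_rotvec(o["tool_rot"]).as_matrix();T[:3,3]=o["tool_pos"]
        E=np.linalg.inv(T@np.array(im["hand_eye"]))
    else: E=np.array(im["extrinsics"])
    K=np.array([[im["fx"],0,im["cx"]],[0,im["fy"],im["cy"]],[0,0,1]])
    return im["color"],K,E
def save(name,f):
    c,K,E=cam(name); cv2.imwrite(f"pics/{f}.png",c); np.savez(f"pics/{f}.npz",K=K,E=E); return c
def w(f,pts,z):
    d=np.load(f"pics/{f}.npz");K,E=d["K"],d["E"];C=-E[:3,:3].T@E[:3,3];out=[]
    z=np.broadcast_to(z,len(pts))
    for (u,v),zz in zip(pts,z):
        r=E[:3,:3].T@np.linalg.inv(K)@[u,v,1]; out.append(C+r*(zz-C[2])/r[2])
    return np.round(np.array(out),4)
def proj(f,P):
    d=np.load(f"pics/{f}.npz");p=(d["E"]@np.c_[P,np.ones(len(P))].T)[:3]; p=d["K"]@p; return np.round((p[:2]/p[2]).T,1)
E
python3 - <<'E'
from h import *
a=save("scene","a")
save("side","b")
b=cv2.imread("pics/b.png")
print(ctrl.get_obs())
for f in "ab":
    d=np.load(f"pics/{f}.npz");E=d["E"];print(d["K"],-E[:3,:3].T@E[:3,3])
E
```

```text
pics
{'t': 0.1, 'q': array([-1.27595911e+00,  5.32629113e-02,  1.61419376e+00,  3.99533071e-06,
        1.47602534e+00, -1.19026820e-01]), 'dq': array([ 0.00099714, -0.00211787, -0.00239356,  0.00184221, -0.0002774 ,
        0.00065978]), 'effort': array([ 3.88805056e-04, -3.94899631e+01, -3.71366215e+01, -6.62229490e-05,
        3.84962172e-03, -1.74654659e-06]), 'tool_pos': array([ 0.25115838, -0.57167495,  0.23018115]), 'tool_rot': array([-3.07272734e+00, -6.45079075e-01,  2.54173394e-04]), 'contact_force': array([ 0.25566196, -0.51998404,  0.20867235]), 'wrist_torque': array([ 0.01849685, -0.03359691,  0.00078486]), 'grip_force': 0.0, 'opening': 0.08562119221844693}
[[380.28461622   0.         316.00888653]
 [  0.         380.28461622 202.80904991]
 [  0.           0.           1.        ]] [-0.3643787   0.59045857  0.66429524]
[[439.31029237   0.         315.04673852]
 [  0.         439.31029237 198.01926683]
 [  0.           0.           1.        ]] [0.83754528 0.97502026 0.88519851]
```

View pics/a.png

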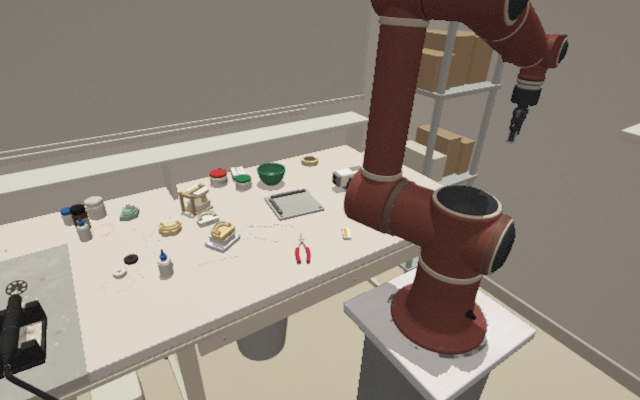

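View pics/b.png

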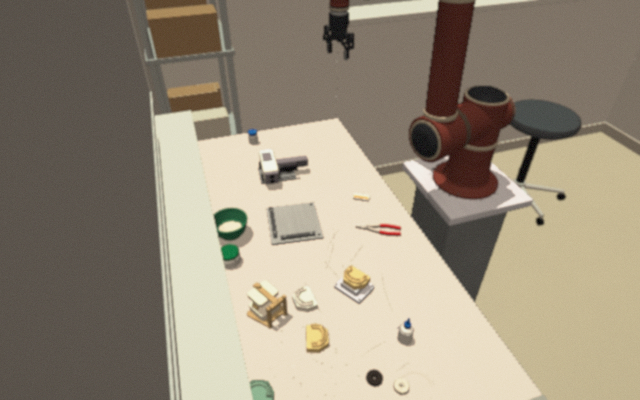

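The side view shows the scanner at about (280,165), the stage at (294,222), the carrier at (355,282), the pliers at (380,229) and the wax at (361,197). I'll enlarge that area.

```bash
python3 - <<'E'
from h import *
b=cv2.imread("pics/b.png")[140:310,200:410]
cv2.imwrite("pics/b2.png",cv2.resize(b,None,fx=3.5,fy=3.5,interpolation=cv2.INTER_CUBIC))
print(w("b",[(355,288),(294,222),(280,165),(305,297),(361,197)],0.0))
E
```

```text
[[ 0.5227  0.316   0.    ]
 [ 0.6026  0.0267 -0.    ]
 [ 0.5684 -0.2757 -0.    ]
 [ 0.6521  0.3036  0.    ]
 [ 0.3666 -0.0207  0.    ]]
```

View pics/b2.png

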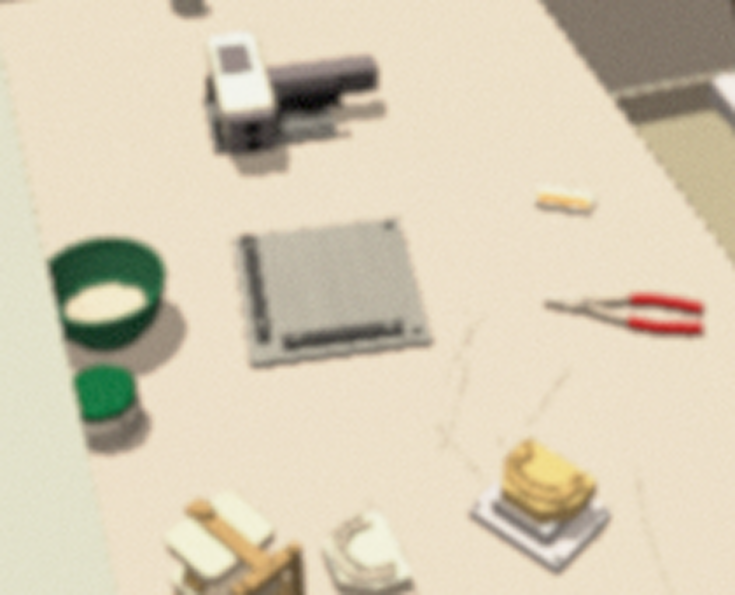

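```bash
python3 - <<'E'
from h import *
def c(p): return [(200+x/3.5,140+y/3.5) for x,y in p]
def s(n,p,z): 
    q=w("b",c(p),z);print(n,q[:,:2].tolist(),q.mean(0));return q
q=s("stage",[(237,240),(393,222),(430,341),(253,363)],.008)
for i in range(4): d=q[(i+1)%4]-q[i];print(np.hypot(*d[:2]),np.degrees(np.arctan2(d[1],d[0])))
q=s("barrel",[(208,38),(253,33),(273,107),(220,116)],.066)
for i in range(4): d=q[(i+1)%4]-q[i];print(np.hypot(*d[:2]),np.degrees(np.arctan2(d[1],d[0])))
q=s("grip",[(275,77),(375,62)],.05)
q=s("carrier",[(474,512),(557,566),(607,515),(520,472)],.012)
for i in range(4): d=q[(i+1)%4]-q[i];print(np.hypot(*d[:2]),np.degrees(np.arctan2(d[1],d[0])))
E
```

```text
stage [[0.6649, -0.0491], [0.5272, -0.0297], [0.5443, 0.1239], [0.6872, 0.1034]] [0.6059   0.037125 0.008   ]
0.13905987918878693 171.98060836036709
0.15454892429260061 83.64752620079203
0.14436294538419478 -8.163779336668666
0.1541218349228947 -98.31937016108017
barrel [[0.6342, -0.2863], [0.5905, -0.2812], [0.6023, -0.1543], [0.6515, -0.1557]] [ 0.619625 -0.219375  0.066   ]
0.04399659077701358 173.3434191132482
0.1274474401469092 84.68753633661383
0.049219914668759863 -1.6299278853841832
0.13174084408413358 -97.54578562302385
grip [[0.5838, -0.2237], [0.4853, -0.218]] [ 0.53455 -0.22085  0.05   ]
carrier [[0.5719, 0.3044], [0.5332, 0.3674], [0.4819, 0.3368], [0.5267, 0.2796]] [0.528425 0.32205  0.012   ]
0.07393706783474711 121.56181184164933
0.05973315662176244 -149.18429424827082
0.07265590134324942 -51.931356798315846
0.05155657087122844 28.75236842721433
```

Request:
play_rows --series '[[1,[0.9,-0.44,0],[0,0,0]],[1,[1,-0.5,0],[0,0,0]],[1,[1,-0.5,0],[0,0,0]],[1,[1,-0.5,0],[0,0,0]],[1,[1,-0.5,0],[0,0,0]],[1,[1,-0.5,0],[0,0,0]],[1,[1,-0.5,0],[0,0,0]],[1,[1,-0.5,0],[0,0,0]]]'

```text
t: 1.1
tool_pos: [0.5345, -0.2313, 0.2309]
tool_rot: [-3.074, -0.645, 0.001]
contact_force: [0.7, -1.1, -0.5]
opening: 0.0853
grip_force: 0.0
```

Request:
play_rows --series '[[1,[0.7,-0.3,0],[0,0,0]],[1,[0,0,0],[0,0,1]],[1,[0,0,0],[0,0,1]],[1,[0,0,0],[0,0,1]],[1,[0,0,0],[0,0,0.84]],[1,[0,0,0],[0,0,0]]]'

```text
t: 1.85
tool_pos: [0.5595, -0.2051, 0.2307]
tool_rot: [-3.135, 0.19, 0.001]
contact_force: [1.4, -0.7, 0.4]
opening: 0.0857
grip_force: 0.0
```

```bash
cat >> h.py <<'E'
def st():
    o=ctrl.get_obs();M=R.from_rotvec(o["tool_rot"]).as_matrix()
    print("t",round(o["t"],2),"p",np.round(o["tool_pos"],4),"yawx",round(np.degrees(np.arctan2(M[1,0],M[0,0])),2),"tilt",round(np.degrees(np.arccos(-M[2,2])),2),"F",np.round(o["contact_force"],1),"op",round(o["opening"],4),"gf",round(o["grip_force"],1),"q",np.round(o["q"],2))
    return o,M
def go(tx,ty,tz,yaw):
    "shares along tool axes to target, turn about z in shares, after the shift"
    o,M=st(); d=M.T@(np.array([tx,ty,tz])-o["tool_pos"])/.05
    y=np.degrees(np.arctan2(M[1,0],M[0,0])); print("shift",np.round(d,2),"turn",np.round(-((yaw-y+180)%360-180)/8,2))
    # tilt correction about tool x,y to point down
    e=np.cross(M[:,2],[0,0,-1]); print("tiltfix",np.round(np.degrees(M.T@e)/8,2))
E
python3 - <<'E'
from h import *
st()
c=save("wrist","c"); cv2.imwrite("pics/c2.png",c)
E
```

```text
t 1.85 p [ 0.5595 -0.2051  0.2307] yawx -6.93 tilt 0.06 F [ 1.4 -0.7  0.4] op 0.0857 gf 0.0 q [-0.48 -0.01  1.68  0.    1.48  1.22]
```

View pics/c.png

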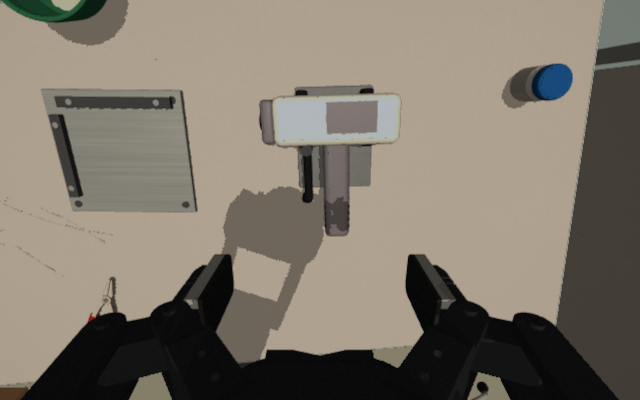

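The wrist view shows the barrel at (275–400, 95–145), the grip at u 325–349 ending at v≈235, the trigger at u 303–313 with v 148–202, and the stage corners at (43,90), (183,90), (197,212) and (70,212).

```bash
python3 - <<'E'
from h import *
q=w("c",[(43,90),(183,90),(197,212),(70,212)],.008);print(q,q.mean(0))
for i in range(4): d=q[(i+1)%4]-q[i];print(np.hypot(*d[:2]),np.degrees(np.arctan2(d[1],d[0])))
print("fence inner corner",w("c",[(61,107),(172,107),(76,194)],.016))
print("barrel",w("c",[(275,97),(399,95),(400,144),(274,144)],.066))
print("grip",w("c",[(325,165),(349,165),(325,225),(350,225)],.053))
print("trig",w("c",[(303,160),(303,198),(308,202)],.05))
E
```

```text
[[ 0.6875  0.1001  0.008 ]
 [ 0.6681 -0.0595  0.008 ]
 [ 0.5201 -0.0388  0.008 ]
 [ 0.5399  0.1255  0.008 ]] [0.6039   0.031825 0.008   ]
0.16077474926119462 -96.93052440201696
0.14944059020226066 172.03798358030755
0.16548876094768492 83.12835113396464
0.14976955631903296 -9.764207165986072
fence inner corner [[ 0.6664  0.0802  0.016 ]
 [ 0.6511 -0.0457  0.016 ]
 [ 0.5642  0.1016  0.016 ]]
barrel [[ 0.6463 -0.1712  0.066 ]
 [ 0.6336 -0.2907  0.066 ]
 [ 0.5862 -0.2899  0.066 ]
 [ 0.6016 -0.1626  0.066 ]]
grip [[ 0.5711 -0.2116  0.053 ]
 [ 0.568  -0.2374  0.053 ]
 [ 0.5012 -0.2035  0.053 ]
 [ 0.4977 -0.2322  0.053 ]]
trig [[ 0.5789 -0.1884  0.05  ]
 [ 0.5358 -0.1825  0.05  ]
 [ 0.5304 -0.1875  0.05  ]]
```

```bash
python3 - <<'E'
from h import *
go(.549,-.217,.027,-6.5)
E
```

```text
t 1.9 p [ 0.5595 -0.2051  0.2308] yawx -6.9 tilt 0.05 F [ 0.   1.3 -0.3] op 0.0853 gf 0.0 q [-0.48 -0.01  1.68  0.    1.48  1.21]
shift [-0.18  0.26  4.08] turn -0.05
tiltfix [-0.    0.01  0.  ]
```

Request:
play_rows --series '[[1,[-0.18,0.26,0.6],[0,0,-0.05]],[1,[0,0,0.8],[0,0,0]],[1,[0,0,0.8],[0,0,0]],[1,[0,0,0.6],[0,0,0]],[1,[0,0,0.5],[0,0,0]],[1,[0,0,0.4],[0,0,0]],[1,[0,0,0.3],[0,0,0]],[1,[0,0,0],[0,0,0]]]' --force 30

```text
t: 2.9
tool_pos: [0.5485, -0.2166, 0.0301]
tool_rot: [-3.135, 0.18, 0.003]
contact_force: [0.8, 1.1, -0.4]
opening: 0.0859
grip_force: 0.0
```

Request:
play_rows --series '[[0.6,[0,0,0],[0,0,0]],[0.5,[0,0,0],[0,0,0]],[0.4,[0,0,0],[0,0,0]],[0.3,[0,0,0],[0,0,0]],[0.3,[0,0,0],[0,0,0]],[0.3,[0,0,0],[0,0,0]],[0.3,[0,0,0],[0,0,0]]]'

```text
t: 3.78
tool_pos: [0.5501, -0.2159, 0.0333]
tool_rot: [-3.134, 0.179, -0.002]
contact_force: [-1.7, 6.0, 6.3]
opening: 0.0418
grip_force: 30.3
```

Request:
play_rows --series '[[0.3,[0,0,-0.1],[0,0,0]],[0.2,[0,0,0],[0,0,0]],[0.2,[0,0,0],[0,0,0]],[0.2,[0,0,0],[0,0,0]]]' --force 50

```text
t: 4.28
tool_pos: [0.55, -0.2162, 0.034]
tool_rot: [-3.135, 0.179, -0.005]
contact_force: [10.1, -1.3, -17.8]
opening: 0.0401
grip_force: 53.1
```

```bash
python3 - <<'E'
from h import *
st()
c=save("wrist","d"); st(); c=c[100:340,180:480]; cv2.imwrite("pics/d2.png",cv2.resize(c,None,fx=2.4,fy=2.4,interpolation=cv2.INTER_CUBIC))
E
```

```text
t 4.28 p [ 0.55   -0.2162  0.034 ] yawx -6.54 tilt 0.19 F [ 10.1  -1.3 -17.8] op 0.0401 gf 53.1 q [-0.5   0.17  1.83  0.    1.13  1.18]
t 4.33 p [ 0.55   -0.2162  0.034 ] yawx -6.55 tilt 0.19 F [ 10.8   0.2 -16.8] op 0.0397 gf 53.1 q [-0.5   0.17  1.83  0.    1.13  1.18]
```

View pics/d2.png

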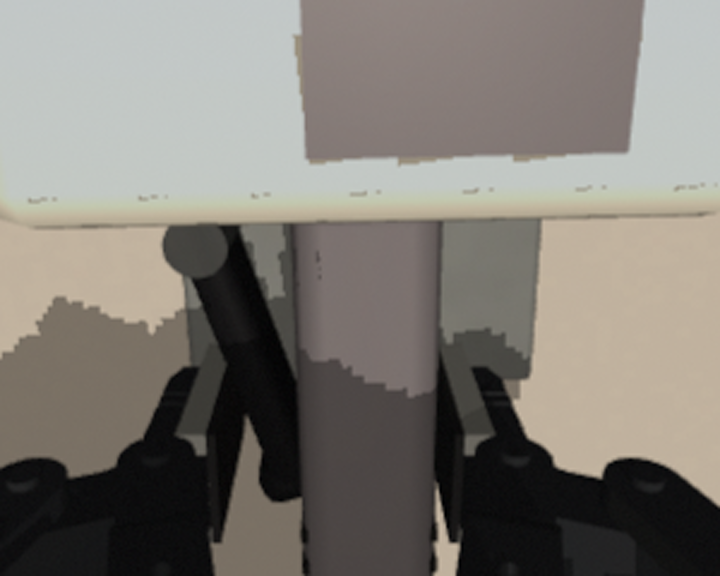

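The trigger's tip now touches the grip, so it is fully squeezed. I'll release it and rise.

Request:
play_rows --series '[[0.7,[0,0,0],[0,0,0]],[1,[0,0,0],[0,0,0]],[1,[0,0,0],[0,0,0]],[1,[0,0,0],[0,0,0]],[1,[0,0,0],[0,0,0]],[1,[0,0,-0.6],[0,0,0]],[1,[0,0,-0.8],[0,0,0]],[1,[0,0,-0.8],[0,0,0]]]'

```text
t: 5.32
tool_pos: [0.549, -0.217, 0.1473]
tool_rot: [-3.136, 0.181, 0.001]
contact_force: [0.4, -0.3, 0.8]
opening: 0.0856
grip_force: 0.0
```

Request:
play_rows --series '[[1,[0,0,-0.8],[0,0,0]],[1,[0,0,-0.8],[0,0,0]],[1,[0,0,-0.4],[0,0,0]],[1,[0,0,0],[0,0,0]]]'

```text
t: 5.82
tool_pos: [0.5499, -0.2175, 0.2478]
tool_rot: [3.135, -0.181, 0.004]
contact_force: [0.2, 0.7, -0.5]
opening: 0.0857
grip_force: 0.0
```

```bash
python3 - <<'E'
from h import *
save("wrist","e0")
go(.51,.31,.25,123)
go(.49,.30,.25,33)
E
```

```text
t 5.88 p [ 0.5491 -0.217   0.2457] yawx -6.61 tilt 0.02 F [-0.2 -0.2  0.2] op 0.0852 gf 0.0 q [-0.5  -0.04  1.68 -0.    1.5   1.18]
shift [ -1.99 -10.38  -0.08] turn -16.2
tiltfix [-0.  0.  0.]
t 5.88 p [ 0.5491 -0.217   0.2457] yawx -6.61 tilt 0.02 F [-0.2 -0.2  0.2] op 0.0852 gf 0.0 q [-0.5  -0.04  1.68 -0.    1.5   1.18]
shift [ -2.37 -10.14  -0.08] turn -4.95
tiltfix [-0.  0.  0.]
```

View pics/e0.png

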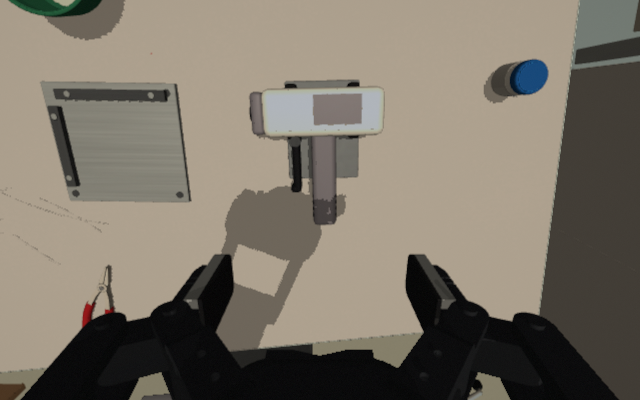

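The trigger at (297,165) has sprung back. Next I'll go to the carrier.

Request:
play_rows --series '[[1,[-0.15,-0.96,0],[0,0,0]],[1,[-0.15,-0.96,0],[0,0,0]],[1,[-0.15,-0.96,0],[0,0,0]],[1,[-0.15,-0.96,0],[0,0,0]],[1,[-0.15,-0.96,0],[0,0,0]],[1,[-0.16,-0.96,0],[0,0,0]],[1,[-0.16,-0.96,0],[0,0,0]],[1,[-0.16,-0.96,0],[0,0,0]]]'

```text
t: 6.88
tool_pos: [0.5309, 0.1728, 0.2431]
tool_rot: [3.135, -0.181, -0.007]
contact_force: [0.4, -0.7, -0.8]
opening: 0.0853
grip_force: 0.0
```

Request:
play_rows --series '[[1,[-0.16,-0.96,0],[0,0,0]],[1,[-0.16,-0.96,0],[0,0,0]],[1,[-0.16,-0.96,0],[0,0,0]],[1,[0,0,0],[0,0,-1]],[1,[0,0,0],[0,0,-1]],[1,[0,0,0],[0,0,-1]],[1,[0,0,0],[0,0,-1]],[1,[0,0,0],[0,0,-1]]]'

```text
t: 7.88
tool_pos: [0.5239, 0.3168, 0.2428]
tool_rot: [3.006, 0.909, -0.008]
contact_force: [-0.6, -0.2, -0.9]
opening: 0.0855
grip_force: 0.0
```

Request:
play_rows --series '[[1,[0,0,0],[0,0,-1]],[1,[0,0,0],[0,0,-1]],[1,[0,0,0],[0,0,-1]],[1,[0,0,0],[0,0,-1]],[1,[0,0,0],[0,0,-1]],[1,[0,0,0],[0,0,-1]],[1,[0,0,0],[0,0,-1]],[1,[0,0,0],[0,0,-1]]]'

```text
t: 8.88
tool_pos: [0.5239, 0.3167, 0.2428]
tool_rot: [-2.067, -2.363, 0.007]
contact_force: [-0.8, 0.4, -0.6]
opening: 0.0853
grip_force: 0.0
```

Request:
play_rows --series '[[1,[0,0,0],[0,0,-1]],[1,[0,0,0],[0,0,-1]],[1,[0,0,0],[0,0,-1]],[1,[0,0,0],[0,0,0]],[1,[0,0,0],[0,0,0]]]'

```text
t: 9.5
tool_pos: [0.5245, 0.317, 0.2446]
tool_rot: [-1.54, -2.737, 0.003]
contact_force: [-0.4, 0.1, -0.6]
opening: 0.0856
grip_force: 0.0
```

```bash
python3 - <<'E'
from h import *
st()
save("wrist","f")
E
```

```text
t 9.5 p [0.5245 0.317  0.2446] yawx 121.28 tilt 0.15 F [-0.4  0.1 -0.6] op 0.0856 gf 0.0 q [ 0.42  0.02  1.63 -0.    1.5  -0.12]
```

View pics/f.png

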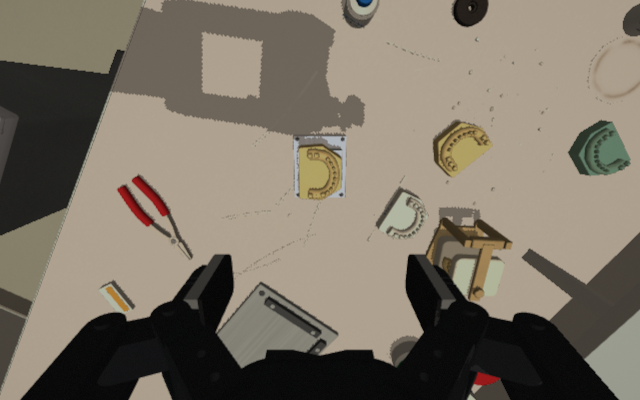

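The carrier plate's corners are at about (294,135), (347,134), (346,197) and (293,197), and it is nearly aligned with the tool.

```bash
python3 - <<'E'
from h import *
c=cv2.imread("pics/f.png")[120:215,270:370]
cv2.imwrite("pics/f2.png",cv2.resize(c,None,fx=6,fy=6,interpolation=cv2.INTER_CUBIC))
q=w("f",[(294,135),(347,134),(346,197),(293,197)],.012);print(q,q.mean(0))
for i in range(4): d=q[(i+1)%4]-q[i];print(np.hypot(*d[:2]),np.degrees(np.arctan2(d[1],d[0])))
E
```

```text
[[0.4775 0.3351 0.012 ]
 [0.5326 0.37   0.012 ]
 [0.5757 0.301  0.012 ]
 [0.5162 0.2648 0.012 ]] [0.5255   0.317725 0.012   ]
0.06522284875716483 32.34991730365935
0.08135484005269757 -58.00954728786859
0.06964689512103178 -148.68352827625688
0.08024823985608659 118.83268981968142
```

View pics/f2.png

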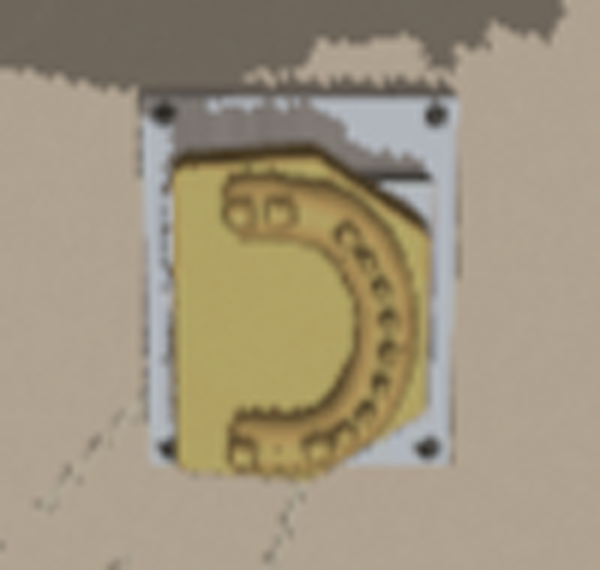

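```bash
python3 - <<'E'
from h import *
q=w("f",[(293.3,135.3),(346.3,136),(345.7,197.5),(295.3,197.5)],.012);print(q,q.mean(0))
for i in range(4): d=q[(i+1)%4]-q[i];print(np.hypot(*d[:2]),np.degrees(np.arctan2(d[1],d[0])))
m=q.mean(0); go(m[0],m[1],.0155,121.5)
E
```

```text
[[0.4769 0.3343 0.012 ]
 [0.5332 0.3675 0.012 ]
 [0.5757 0.3002 0.012 ]
 [0.5192 0.2658 0.012 ]] [0.52625 0.31695 0.012  ]
0.06536000305997547 30.527769773840397
0.07959610543236392 -57.72755889330818
0.0661483937824646 -148.6648733801019
0.08050801202364893 121.69608707360105
t 9.55 p [0.5247 0.3171 0.2451] yawx 121.3 tilt 0.1 F [ 0.7 -1.   0.5] op 0.0856 gf 0.0 q [ 0.42  0.02  1.63 -0.    1.5  -0.12]
shift [-0.02  0.03  4.59] turn -0.03
tiltfix [-0.01 -0.   -0.  ]
```

Request:
play_rows --series '[[1,[-0.02,0.03,0.8],[0,0,0]],[1,[0,0,0.9],[0,0,0]],[1,[0,0,0.9],[0,0,0]],[1,[0,0,0.8],[0,0,0]],[1,[0,0,0.5],[0,0,0]],[1,[0,0,0.4],[0,0,0]],[1,[0,0,0.3],[0,0,0]],[1,[0,0,0],[0,0,0]]]' --force 50

```text
t: 10.55
tool_pos: [0.5263, 0.317, 0.0153]
tool_rot: [-1.537, -2.738, 0.002]
contact_force: [0.9, -0.0, -0.0]
opening: 0.0853
grip_force: 0.0
```

Request:
play_rows --series '[[0.8,[0,0,0],[0,0,0]],[0.7,[0,0,0],[0,0,0]],[0.6,[0,0,0],[0,0,0]],[0.5,[0,0,0],[0,0,0]],[0.4,[0,0,0],[0,0,0]],[0.4,[0,0,0],[0,0,0]]]'

```text
t: 11.3
tool_pos: [0.5278, 0.3177, 0.0178]
tool_rot: [1.537, 2.738, 0.003]
contact_force: [-0.9, -0.1, 6.0]
opening: 0.0523
grip_force: 53.6
```

Request:
play_rows --series '[[0.4,[0,0,-0.2],[0,0,0]],[0.4,[0,0,-0.5],[0,0,0]],[0.4,[0,0,-0.8],[0,0,0]],[0.4,[0,0,-0.8],[0,0,0]],[0.4,[0,0,-0.4],[0,0,0.9]],[0.4,[0,0,0],[0,0,1]],[0.4,[0,0,0],[0,0,1]],[0.4,[0,0,0],[0,0,1]]]' --force 70

```text
t: 12.3
tool_pos: [0.5261, 0.3169, 0.1503]
tool_rot: [-2.222, -2.219, 0.003]
contact_force: [-0.6, -0.5, -2.7]
opening: 0.0518
grip_force: 74.6
```

Request:
play_rows --series '[[0.4,[0,0,0],[0,0,1]],[0.4,[0,0,0],[0,0,0]]]'

```text
t: 12.55
tool_pos: [0.5262, 0.3169, 0.1504]
tool_rot: [-2.365, -2.067, 0.003]
contact_force: [0.1, -0.5, -2.2]
opening: 0.0518
grip_force: 74.6
```

```bash
python3 - <<'E'
from h import *
go(.600,.045,.15,82.5)
E
```

```text
t 12.55 p [0.5262 0.3169 0.1504] yawx 82.28 tilt 0.1 F [ 0.1 -0.5 -2.2] op 0.0518 gf 74.6 q [0.42 0.09 1.71 0.   1.34 0.56]
shift [-5.19  2.19  0.01] turn -0.03
tiltfix [-0.01  0.01 -0.  ]
```

Request:
play_rows --series '[[0.4,[-0.87,0.36,0],[0,0,0]],[0.4,[-0.87,0.36,0],[0,0,0]],[0.4,[-0.87,0.36,0],[0,0,0]],[0.4,[-0.86,0.37,0],[0,0,0]],[0.4,[-0.86,0.37,0.3],[0,0,0]],[0.4,[-0.86,0.37,0.5],[0,0,0]],[0.4,[0,0,0.5],[0,0,0]],[0.4,[0,0,0],[0,0,0]]]'

```text
t: 13.55
tool_pos: [0.5976, 0.0448, 0.0831]
tool_rot: [-2.363, -2.063, 0.007]
contact_force: [-0.9, 0.1, -3.6]
opening: 0.0521
grip_force: 74.5
```

```bash
python3 - <<'E'
from h import *
st()
save("wrist","g")
E
```

```text
t 13.55 p [0.5976 0.0448 0.0831] yawx 82.23 tilt 0.38 F [-0.9  0.1 -3.6] op 0.0521 gf 74.5 q [-0.05  0.13  1.79  0.    1.23  0.09]
```

View pics/g.png

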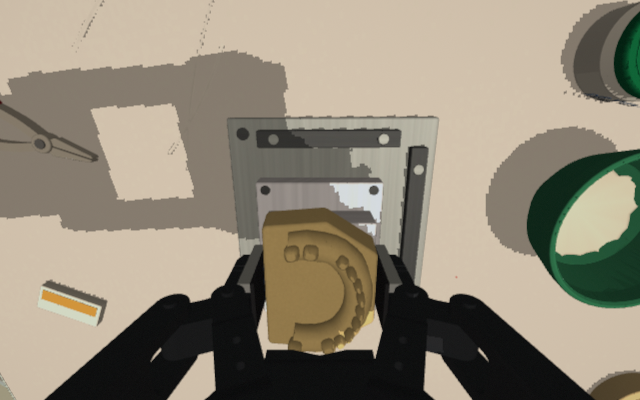

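The carrier is held square, with its plate edge from (257,180) to (382,180). The stage is parallel to it: its edge runs along v≈117, the side fence's inner edge is at v≈148 and the far fence's inner edge at u≈405.

```bash
python3 - <<'E'
from h import *
q=w("g",[(227,117),(438,118)],.008);d=q[1]-q[0];print(q,np.degrees(np.arctan2(d[1],d[0])))
print("fence top inner: side",w("g",[(257,147),(400,147)],.016),"far",w("g",[(408,147),(401,260)],.016))
q=w("g",[(257,180),(382,180)],.077);d=q[1]-q[0];print("plate edge",q,np.hypot(*d[:2]),np.degrees(np.arctan2(d[1],d[0])),q.mean(0))
o,M=st();print("rel tool",[M.T@(a-o["tool_pos"]) for a in q])
E
```

```text
[[0.542  0.1223 0.008 ]
 [0.6887 0.1017 0.008 ]] -7.99335850993791
fence top inner: side [[0.5606 0.0997 0.016 ]
 [0.6593 0.0864 0.016 ]] far [[ 0.6648  0.0856  0.016 ]
 [ 0.6554 -0.0025  0.016 ]]
plate edge [[0.5712 0.0903 0.077 ]
 [0.6346 0.0817 0.077 ]] 0.06398062206637257 -7.724833926316756 [0.6029 0.086  0.077 ]
t 13.6 p [0.5989 0.0453 0.085 ] yawx 82.26 tilt 0.18 F [ 0.2 -0.1 -1.3] op 0.0522 gf 74.5 q [-0.05  0.13  1.79  0.    1.23  0.09]
rel tool [array([ 0.04086948, -0.03349901,  0.0081308 ]), array([0.04088317, 0.0304813 , 0.00792979])]
```

```bash
python3 - <<'E'
from h import *
go(.613,.036,.031,82.2)
E
```

```text
t 13.6 p [0.5989 0.0453 0.085 ] yawx 82.26 tilt 0.18 F [ 0.2 -0.1 -1.3] op 0.0522 gf 74.5 q [-0.05  0.13  1.79  0.    1.23  0.09]
shift [-0.15  0.31  1.08] turn 0.01
tiltfix [-0.02  0.    0.  ]
```

Request:
play_rows --series '[[0.4,[-0.15,0.3,0.3],[0,0,0]],[0.4,[0,0,0.3],[0,0,0]],[0.4,[0,0,0.3],[0,0,0]],[0.4,[0,0,0.18],[0,0,0]],[0.4,[0,0,0.05],[0,0,0]],[0.4,[0,0,0],[0,0,0]]]'

```text
t: 14.35
tool_pos: [0.614, 0.0359, 0.0299]
tool_rot: [2.367, 2.065, 0.0]
contact_force: [0.1, 0.3, -2.1]
opening: 0.0518
grip_force: 74.6
```

Request:
play_rows --series '[[0.4,[0,0,0.04],[0,0,0]],[0.4,[0,0,0],[0,0,0]]]'

```text
t: 14.6
tool_pos: [0.6142, 0.0358, 0.0281]
tool_rot: [2.367, 2.065, 0.001]
contact_force: [0.2, 0.3, -3.2]
opening: 0.0516
grip_force: 74.6
```

Request:
play_rows --series '[[0.4,[0,0,0.04],[0,0,0]],[0.4,[0,0,0],[0,0,0]]]'

```text
t: 14.85
tool_pos: [0.6143, 0.0357, 0.0261]
tool_rot: [2.367, 2.065, 0.001]
contact_force: [0.7, -0.2, -1.7]
opening: 0.0519
grip_force: 74.6
```

Request:
play_rows --series '[[0.4,[0,0,0.03],[0,0,0]],[0.4,[0,0,0],[0,0,0]]]'

```text
t: 15.1
tool_pos: [0.6151, 0.0357, 0.026]
tool_rot: [2.366, 2.064, 0.002]
contact_force: [-1.8, -0.5, 5.6]
opening: 0.0519
grip_force: 75.5
```

Request:
play_rows --series '[[0.4,[0.08,0.05,0],[0,0,0]],[0.4,[0.08,0.05,0],[0,0,0]],[0.4,[0.07,0.05,0],[0,0,0]],[0.4,[0,0,0],[0,0,0]]]'

```text
t: 15.6
tool_pos: [0.6246, 0.0463, 0.026]
tool_rot: [2.366, 2.064, 0.004]
contact_force: [-0.0, 0.4, 5.2]
opening: 0.0518
grip_force: 75.5
```

Request:
play_rows --series '[[0.4,[0.04,0.04,0],[0,0,0]],[0.4,[0.04,0.03,0],[0,0,0]],[0.4,[0,0,0],[0,0,0]]]'

```text
t: 15.98
tool_pos: [0.6283, 0.0493, 0.026]
tool_rot: [2.366, 2.064, 0.002]
contact_force: [0.1, -0.4, 6.2]
opening: 0.0517
grip_force: 75.6
```

Request:
play_rows --series '[[0.4,[0.03,0.03,0],[0,0,0]],[0.4,[0.03,0.03,0],[0,0,0]],[0.4,[0,0,0],[0,0,0]]]'

```text
t: 16.35
tool_pos: [0.6295, 0.0493, 0.0261]
tool_rot: [2.364, 2.066, -0.01]
contact_force: [-10.2, -9.2, 13.4]
opening: 0.0518
grip_force: 76.3
```

Request:
play_rows --series '[[0.4,[0.03,0.03,0],[0,0,0]],[0.4,[0,0,0],[0,0,0]]]'

```text
t: 16.6
tool_pos: [0.6296, 0.0493, 0.0261]
tool_rot: [2.364, 2.067, -0.018]
contact_force: [-17.2, -13.8, 18.1]
opening: 0.0513
grip_force: 76.9
```

Request:
play_rows --series '[[0.4,[0,0,-0.01],[0,0,0]],[0.4,[0,0,0],[0,0,0]],[0.4,[0,0,0],[0,0,0]]]'

```text
t: 16.98
tool_pos: [0.6296, 0.0493, 0.0261]
tool_rot: [2.365, 2.067, -0.017]
contact_force: [-14.2, -12.7, 15.4]
opening: 0.0518
grip_force: 76.6
```

```bash
python3 - <<'E'
from h import *
st()
c=save("wrist","i"); cv2.imwrite("pics/i2.png",cv2.resize(c[40:330,200:460],None,fx=2,fy=2,interpolation=cv2.INTER_CUBIC))
st()
E
```

```text
t 16.98 p [0.6296 0.0493 0.0261] yawx 82.31 tilt 0.64 F [-14.2 -12.7  15.4] op 0.0518 gf 76.6 q [-0.04  0.28  1.73 -0.01  1.15  0.1 ]
t 17.02 p [0.6296 0.0493 0.0262] yawx 82.31 tilt 0.64 F [-14.8 -13.1  16.8] op 0.0516 gf 76.6 q [-0.04  0.28  1.73 -0.01  1.15  0.1 ]
```

View pics/i2.png

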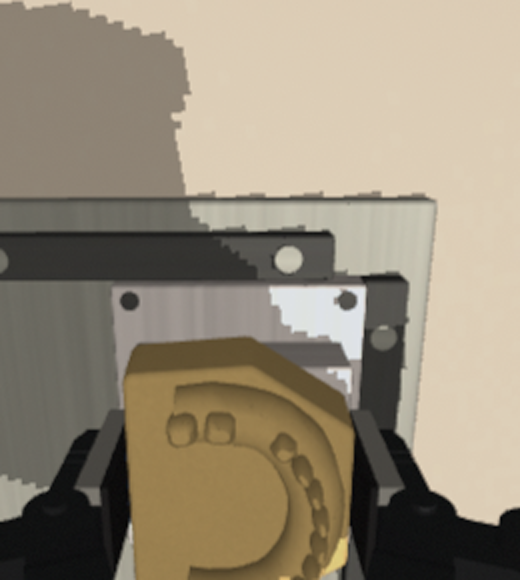

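The plate's corner at (363,285) sits flush against both fences, and the push forces are steady at about 14 N. I'll hand it in.

```bash
python3 -c "
from station import ctrl
print(ctrl.finish_job())"
```

```text
the job is handed in; nothing more can be done
None
```

I squeezed the scanner trigger fully and let it spring back with the carrier still away from the stage. I then seated the carrier flush in the corner against both fences and handed the job in at about 17 s, with the gripper still pressing it there at about 14 N into each fence; the hand-in gave no verdict.

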